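# Close a carton layer and hold it pressed against the sprung stop for taping

## Task

On the packing jig, complete the interlocking layer: set the loose low carton down snugly beside the one already on the slab, lengthwise like it and across the centre line from it, then take the taller plain carton crosswise, bring it down onto the slab behind both their near ends and with it push the whole layer against the sprung stop, until the stop's pointer tip stands between the two lines on the housing (do not drive it well past the second line). Finish holding: keep gripping the tall carton and pressing steadily there, as a third hand for a colleague who will tape the layer, and leave everything else on the worktop alone.

Things in the scene. Friction and masses are not known exactly. Their poses are not given: they have to be found in the camera images.
- jig: fixed packing jig: grey slab, top 12 mm above the worktop, x from -130 to 140 mm, y from -48 to 48. Origin on the worktop, under the dark centre line (y = 0), 60 mm before the stop's face at rest; x runs to the stop, roughly away from the robot, y left, z up. The grey housing behind the stop, top 24 mm above the slab, has two dark lines across at x = 114 and 122 mm
- stop_face (a point): middle of the near face of the sprung stop, an upright aluminium pad 70 mm wide that swivels up to 3 degrees to lie flat on what presses it, its top 27 mm above the slab; at x = 60 mm in the jig's frame at rest, moves along the jig's x. Its flat steel pointer reaches 46 mm back from this face over the housing (tip at x = 106 mm at rest)
- stop (a joint): how far the sprung stop is pushed in along the jig's x, m: 0 at rest, 0.024 at its hard end. The spring gives 3 N at 0 and 0.4 N more per mm: 6.2 N at 0.008 (pointer tip at the first line), 7.8 N at 0.012, 9.4 N at 0.016 (second line). It springs back when relieved
- laid_carton_centre (a point): plain brown cardboard carton with a pale sealing strip, 60 x 30 x 42 mm high, about 80 g; point at its centre (half-way up), x along its length. It stands loose on the slab, lengthwise, 26 to 42 mm short of the stop, just left of the centre line; pushing slides it along
- low_carton_centre (a point): plain brown cardboard carton with a pale sealing strip, 60 x 30 x 42 mm high, about 80 g; point at its centre, x along its length. It stands on the worktop right of the jig and goes on the slab to the right of the laid carton; grip it by its ends (60 mm apart), as its side will stand against the other carton. It need not reach the stop yet
- tall_carton_centre (a point): taller plain brown carton with a pale sealing strip, 36 mm (its x) by 60 (its y) by 56 high, about 100 g; point at its centre (28 mm up). It stands on the worktop right of the jig. On the slab its 60 mm side lies across both low cartons (its x along the jig's x, centred on the line); grip it by its ends (60 mm apart)
- tip_carton: small printed carton 41 x 55 x 60 mm, at the front edge, not part of the layer; leave alone. (Across from it, behind the loose cartons and right of the jig, stands a big fixed bench centrifuge 145 mm high: front at x = 0.52 m, from y = 0.02 to -0.36 m. Carry the cartons round in front of it or well above it)
- sample_cup: sample cup with a screw lid, 51 mm across and 63 high; leave alone
- petri: petri dish, 63 mm across and 14 high; leave alone

How it is judged (in metres and radians):
On the way, in this order (a step that is already met when the one before it is completed fails the run):
1. the low carton stands released on the slab, lengthwise, snug beside the laid one (y of laid_carton_centre in the frame of jig between 0.008 and 0.024 m and y of low_carton_centre in the frame of jig between -0.024 and -0.008 m and distance between laid_carton_centre and low_carton_centre below 0.039 m and angle between the x axis of each of laid_carton, low_carton and the x axis of jig, either way round below 0.12 rad and angle between each of laid_carton, low_carton's own z axis and vertical below 0.08 rad and z of laid_carton_centre in the frame of jig between 0.029 and 0.037 m and z of low_carton_centre in the frame of jig between 0.029 and 0.037 m and contact force between the arm and low_carton below 0.1 N and linear speed of low_carton below 0.02 m/s), for 0.2 s.
2. the tall carton lies across both and presses the layer so that the pointer stands between the lines (y of laid_carton_centre in the frame of jig between 0.008 and 0.024 m and y of low_carton_centre in the frame of jig between -0.024 and -0.008 m and distance between laid_carton_centre and low_carton_centre below 0.039 m and angle between the x axis of each of laid_carton, low_carton, tall_carton and the x axis of jig, either way round below 0.12 rad and angle between each of laid_carton, low_carton, tall_carton's own z axis and vertical below 0.08 rad and z of laid_carton_centre in the frame of jig between 0.029 and 0.037 m and z of low_carton_centre in the frame of jig between 0.029 and 0.037 m and value of joint stop between 0.008 and 0.016 m and velocity of joint stop between -0.004 and 0.004 m/s and y of tall_carton_centre in the frame of jig between -0.01 and 0.01 m and z of tall_carton_centre in the frame of jig between 0.036 and 0.047 m and contact force between each of tall_carton, stop and laid_carton above 0.5 N and contact force between each of tall_carton, stop and low_carton above 0.5 N and contact force between the fingers and tall_carton above 2 N and contact force between the arm and laid_carton below 0.3 N and contact force between the arm and low_carton below 0.3 N and contact force between the arm and stop below 0.3 N), for 0.5 s.
At the end, for the whole second after the job is handed in: For the last second: stop steady at 8 to 16 mm (6.2 to 9.4 N), low cartons flat, lengthwise, centres 8 to 24 mm each side of the line, touching stop and tall carton; tall carton square (0.12 rad), centred within 10 mm, under 7 mm off the slab, held by fingers; arm touches nothing else there (all of step 2); the arm keeps its last pose, push and grip.
It fails at once if the stop is driven well past the second line (over 20 mm) (value of joint stop above 0.02 m).
It fails at once if another thing on the worktop is disturbed (over 20 mm) (distance of any of tip_carton, sample_cup, petri from where it was at the start of the episode above 0.02 m).
It also fails if it takes over 61 s, if anything falls off the work surface, if the arm or the gripper's body presses on something with over 40 N, if the wrist force passes 120 N, or if a joint passes its speed limit or range.

## Robot

A 6-joint arm with a two-finger parallel gripper is mounted at the origin on a cart in front of the work surface, level with it; the furniture and walls round the work are solid. World frame = base frame: x ahead of the robot, y to its left, z up, the work surface at z = 0. Lengths are in mm, angles in degrees, forces in N, time in s.
With the tool pointing down it reaches from about 300 to 850 mm from the base axis. Payload 4.2 kg.
Tool frame: the origin (TCP) lies midway between the tips of the shut fingers; the grasp point (between the pads) lies env.grasp_offset behind it (env.grasp_offset is the distance from the TCP to the grasp point, in mm); y points along the fingers, x is the direction in which the jaws open and shut, and the axes are right-handed (so a half turn about y gives the same grasp; the last joint's range is limited). The gripper opens to 91 mm and grips with 3 to 60 N. Pads are 32 mm wide; open, the fingers measure 118 mm over their backs; the gripper's body (76 mm by 178 mm) begins 60 mm behind the grasp point.
Start: joints at [-77.349, 18.312, 89.639, -0, 72.044, -1.146], TCP at [137.128, -558.426, 213.976] pointing down, gripper open.
Joint ranges: [-177.97, 177.97], [-48.28, 115.42], [12.27, 149.76], [-77.06, 257.06], [2.81, 150.46], [-146.56, 146.56]. Speed limits (degrees/s): [147.25, 147.25, 180, 180, 180, 180].

## Interface

Orientations are given as [roll, pitch, yaw] about the fixed x, y, z axes, in that order (R = Rz(yaw) Ry(pitch) Rx(roll)).
In Python, from workcell import state, vision, job, env gives the robot as it stands.
- The arm moves only by the shell command python3 -m handwheel 'ROWS' [FORCE]. ROWS is JSON, a list of rows, each a list of 3 entries, a list of its own where there are three numbers: the finger opening in cm, from 0 to 9.12, then the shift along the tool's x, y, z in cm, then the turn about the tool's y in degrees. A call has 1 to 10 rows; each row is the pose to reach, as a shift and turn from the pose measured when the call began, along the tool's axes at that moment; what a row does not reach only later rows make up. A row lasts 1/10 s, in which the tool goes at most 50 mm and 8.59 degrees, less where a joint would pass 70% of its speed; a pose out of reach is approached as far as the arm can. A call with a gripper value outside its range is refused whole. The fingers move at their own pace and stop on an object; FORCE is the grip in N (left out, the last holds). Time passes only in rows, so rows that repeat a pose let the fingers close. It gives the time, the measured TCP pose, the force and the opening at its end, in the units of the state.
- state(): the state, without advancing time (a new reading comes with each control period).
- vision.grab_frame(name): name is "scene" or "top" or "wrist"; returns the picture (420x560x3 uint8, red, green, blue); there is no depth.
- vision.camera_model(name): a dict with "fov_y" (degrees; the focal length in pixels is half the picture's height over the tangent of half this angle, whatever the lens; pixels are square), "cx", "cy" (the principal point, pixels), "distortion" ([k1, k2, p1, p2, k3] as OpenCV has them; the pictures are not rectified), "extrinsics" (4x4, takes a point from world to camera coordinates). Camera axes: x right, y up, looking along -z (the intrinsics and any distortion apply to the point x, -y, -z); pixel columns grow to the right and rows downward; lengths in mm; the calibration is good to about 2 mm. A picture is of the moment at which its call begins: read the wrist's pose just before it. camera_model takes no time and is no camera call; for the wrist camera it gives the pose at the moment of the call.
- job.job_done(): hands the job in, once; it reports no verdict.
The state is a dict: "time_s": time; "qpos": joint angles; "qvel": joint speeds; "effort": joint torques, N m; "ee_pos": TCP position; "ee_rot": TCP orientation; "force": force on the tool from outside, world axes, zero at the start; "torque": the same for the moment, N m; "gripper_width": finger opening in mm.
Only numpy, scipy, OpenCV 4.12 (cv2) and the standard library are available. Lean on these libraries where they do the work, as an engineer would, in place of code of your own. Each camera call takes 0.05 s, during which the arm holds its last target.

## Working session

There is one attempt and no reset: what is moved stays moved. The work goes in short steps, Python scripts to look and compute and a shell command to move; the robot and the scene stay as the last step left them, time stands still between calls to the robot, and variables do not carry over. Pictures are saved under pics/ and viewed, and the job is handed in when it is done.

```bash
mkdir -p pics; ls; python3 - <<'E'
from workcell import state, vision, job, env
import cv2, json
print(env.grasp_offset, state())
for n in ("scene","top","wrist"):
    m=vision.camera_model(n); print(n,m)
    cv2.imwrite(f"pics/{n}0.png",vision.grab_frame(n)[:,:,::-1])
E
```

```text
pics
18.8 {'time_s': 0.0, 'qpos': array([-7.73505055e+01,  1.83504773e+01,  8.97063474e+01, -1.72312893e-03,
        7.20432750e+01, -1.14488934e+00]), 'qvel': array([ 0.0139854 ,  0.0596379 ,  0.04490124, -0.03160296,  0.01786236,
       -0.0166122 ]), 'effort': array([-7.94435527e-04, -4.12461555e+01, -2.31971920e+01,  7.26708351e-02,
        4.56746668e-02, -1.37706511e-04]), 'ee_pos': array([ 136.99297332, -557.92318698,  213.13234245]), 'ee_rot': array([-89.99963787,   0.10011244, -76.20508321]), 'force': array([-1.1771355 ,  0.38875934, -0.51567404]), 'torque': array([ 0.00958235, -0.02446381, -0.05715922]), 'gripper_width': 91.6072599694011}
scene {'fov_y': 50.29023283617181, 'cx': 275.8081769770974, 'cy': 206.832602476525, 'distortion': array([-0.14169079,  0.        ,  0.        ,  0.        ,  0.        ]), 'extrinsics': array([[-7.48110369e-01, -6.63193303e-01,  2.24837662e-02,
         2.97312203e+02],
       [ 4.27775465e-01, -4.56092442e-01,  7.80376727e-01,
        -2.98739912e+02],
       [-5.07285943e-01,  5.93425925e-01,  6.24905308e-01,
        -8.79520536e+02],
  
[... 441 characters left out ...]
       [-1.20337776e-01, -1.82541759e-02,  9.92565164e-01,
        -9.58986897e+02],
       [ 0.00000000e+00,  0.00000000e+00,  0.00000000e+00,
         1.00000000e+00]])}
wrist {'fov_y': 64.4554574176194, 'cx': 279.0128699523634, 'cy': 214.72060090797032, 'distortion': array([-0.06560354,  0.        ,  0.        ,  0.        ,  0.        ]), 'extrinsics': array([[ 2.38783903e-01, -9.71072711e-01, -1.93944292e-04,
        -5.74704359e+02],
       [ 9.28628862e-01,  2.28405478e-01, -2.92368558e-01,
         3.35555668e+01],
       [ 2.83955426e-01,  6.96328029e-02,  9.56305698e-01,
        -3.91599240e+02],
       [ 0.00000000e+00,  0.00000000e+00,  0.00000000e+00,
         1.00000000e+00]])}
```

View pics/scene0.png

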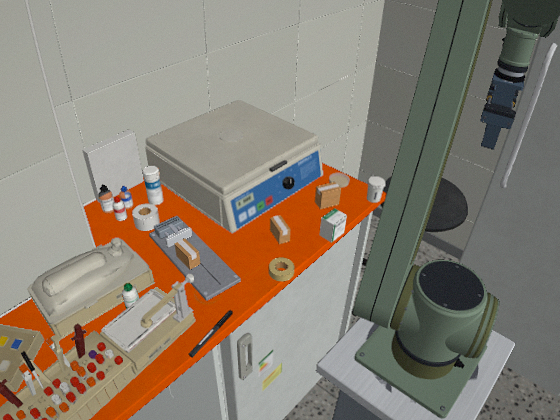

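View pics/top0.png

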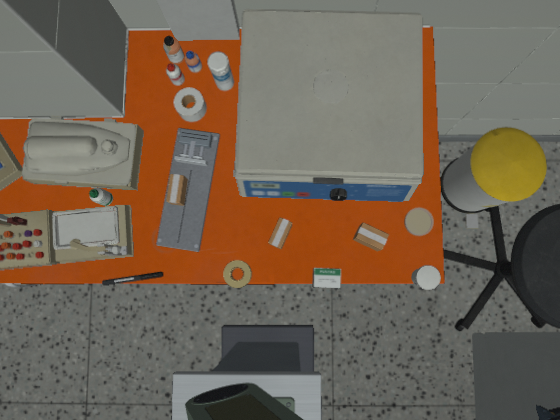

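View pics/wrist0.png

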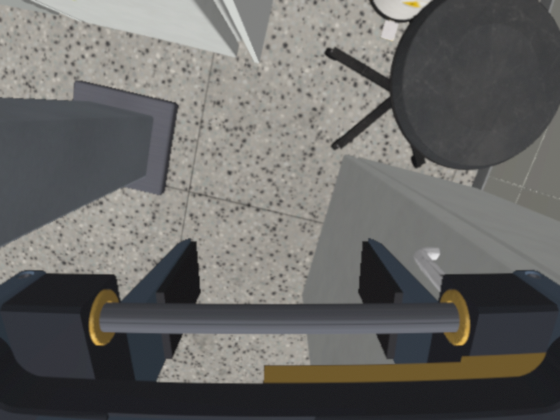

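```bash
cat > h.py <<'E'
from workcell import state, vision, job, env
import cv2, numpy as np
def K(m):
    f=210/np.tan(np.radians(m["fov_y"])/2)
    return np.array([[f,0,m["cx"]],[0,f,m["cy"]],[0,0,1.]])
F=np.diag([1,-1,-1.])
def proj(m,P):
    E=m["extrinsics"]; P=np.atleast_2d(np.array(P,float))
    c=(P@E[:3,:3].T+E[:3,3])@F
    return cv2.projectPoints(c.reshape(-1,1,3),np.zeros(3),np.zeros(3),K(m),m["distortion"])[0].reshape(-1,2)
def ray(m,uv):
    u=cv2.undistortPoints(np.array(uv,float).reshape(-1,1,2),K(m),m["distortion"]).reshape(-1,2)
    d=np.c_[u,np.ones(len(u))]@F@m["extrinsics"][:3,:3]
    C=-m["extrinsics"][:3,:3].T@m["extrinsics"][:3,3]
    return C,d
def onz(m,uv,z):
    C,d=ray(m,uv); return C+d*((z-C[2])/d[:,2])[:,None]
E
python3 - <<'E'
from h import *
t=vision.camera_model("top"); w=vision.camera_model("wrist")
for n in("scene","top","wrist"):
    print(n,ray(vision.camera_model(n),[[0,0]])[0])
s=state(); print(s["ee_pos"])
for n,p,z in(("low",(280,233),42),("tall",(372,236),56),("laid",(177,188),54),("tip",(327,278),60),("jignear",(180,250),12),("petri",(419,222),14),("cup",(428,277),63),("tape",(237,273),20)):
    print(n,onz(t,[p],z)[0].round(0))
im=cv2.imread("pics/top0.png")
cv2.imwrite("pics/c1.png",cv2.resize(im[110:260,140:290],None,fx=4,fy=4,interpolation=cv2.INTER_CUBIC))
cv2.imwrite("pics/c2.png",cv2.resize(im[190:300,250:450],None,fx=4,fy=4,interpolation=cv2.INTER_CUBIC))
E
```

```text
scene [-95.95245838 582.85273352 776.062028  ]
top [ 353.39099726 -101.42649517 1007.14971987]
wrist [ 217.27385153 -538.50795799  384.29919214]
[ 137.01590044 -558.0538983   213.31496455]
low [446. -74.  42.]
tall [ 438. -265.   56.]
laid [541. 145.  54.]
tip [ 351. -170.   60.]
jignear [412. 146.  12.]
petri [ 472. -375.   14.]
cup [ 353. -376.   63.]
tape [362.  19.  20.]
```

View pics/c1.png

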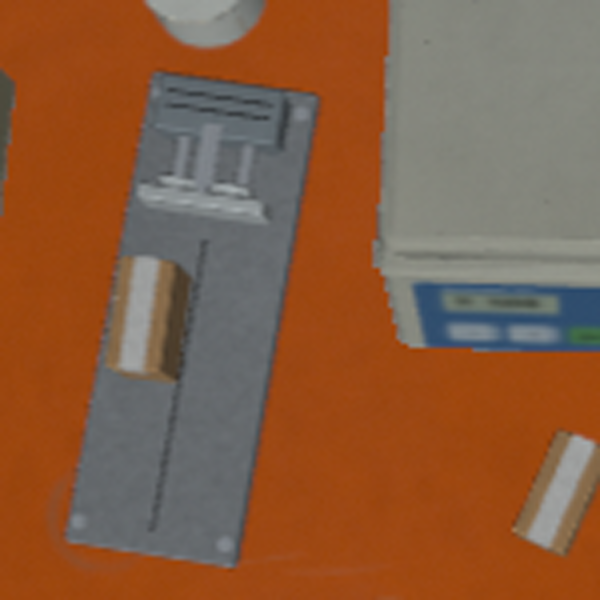

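View pics/c2.png

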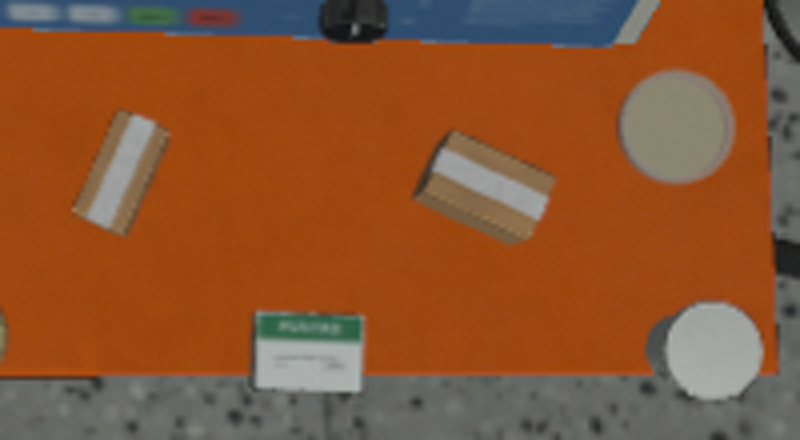

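```bash
cat >> h.py <<'E'
def fit2(model,meas):
    # rigid 2D fit: returns origin, yaw deg, residual
    A=np.array(model,float);B=np.array(meas,float)[:,:2]
    a=A-A.mean(0);b=B-B.mean(0);H=a.T@b
    th=np.arctan2(H[0,1]-H[1,0],H[0,0]+H[1,1]);R=np.array([[np.cos(th),-np.sin(th)],[np.sin(th),np.cos(th)]])
    o=B.mean(0)-R@A.mean(0)
    return o,np.degrees(th),np.abs(A@R.T+o-B).max()
E
python3 - <<'E'
from h import *
t=vision.camera_model("top")
c=np.array([[67,540],[235,566],[155,72],[317,95]])/4+[140,110]-.4
P=onz(t,c,12); print(P.round(1)); print(fit2([[-130,48],[-130,-48],[140,48],[140,-48]],P))
c=np.array([[125,110],[168,133],[125,235],[73,212]])/4+[250,190]-.4
P=onz(t,c,42); print(P.round(1)); print(fit2([[30,15],[30,-15],[-30,-15],[-30,15]],P))
E
```

```text
[[423.5 198.   12. ]
 [409.2 105.2  12. ]
 [687.8 157.2  12. ]
 [673.7  65.2  12. ]]
(array([543.60436746, 132.14880307]), np.float64(-8.694306739573966), np.float64(1.6127991205935928))
[[479.6 -75.3  42. ]
 [467.3 -98.1  42. ]
 [413.3 -75.4  42. ]
 [425.4 -47.9  42. ]]
(array([446.40330411, -74.1773335 ]), np.float64(-25.054033114092277), np.float64(2.375090834670914))
```

```bash
python3 - <<'E'
from h import *
from scipy.spatial.transform import Rotation as Ro
s=state(); w=vision.camera_model("wrist"); sc=vision.camera_model("scene")
R=Ro.from_euler("xyz",s["ee_rot"],degrees=True).as_matrix()
for lab,p in (("x89",(89,-79,38)),("-x89",(-89,-79,38)),("x38z89",(38,-79,89)),("fing59",(59,-19,16)),("fing",(46,0,16)),("x45",(89,-79,0))):
    print(lab,proj(w,s["ee_pos"]+R@np.array(p)),proj(sc,s["ee_pos"]+R@np.array(p)))
im=cv2.imread("pics/scene0.png");cv2.imwrite("pics/c3.png",cv2.resize(im[0:160,440:560],None,fx=5,fy=4))
cv2.imwrite("pics/c4.png",cv2.resize(im[140:310,130:400],None,fx=2.9,fy=2.9,interpolation=cv2.INTER_CUBIC))
E
```

```text
x89 [[556.60777469 263.89536914]] [[487.04149728  96.4931078 ]]
-x89 [[  0.40297434 264.04497822]] [[479.70524861 122.30457082]]
x38z89 [[422.46389451  89.92056885]] [[466.24031097  98.45249238]]
fing59 [[396.77386878 253.25292795]] [[487.83579602 122.27019134]]
fing [[362.00814998 239.537429  ]] [[485.40486661 130.25897102]]
x45 [[528.3076775  360.77285629]] [[500.80300909 100.02792755]]
```

View pics/c3.png

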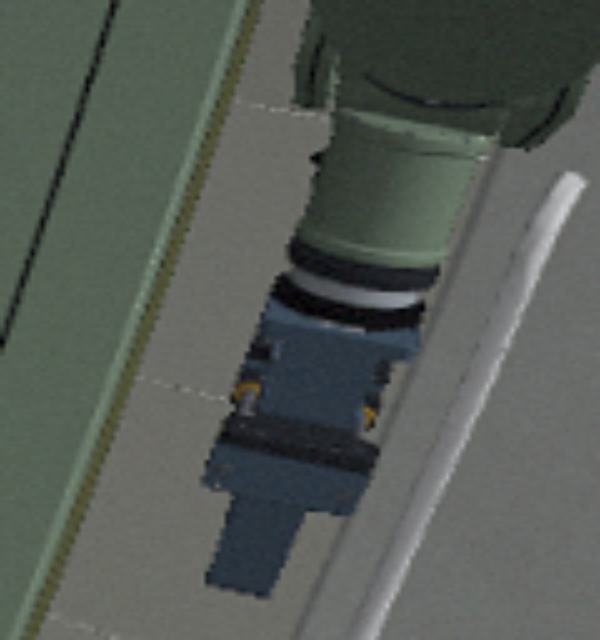

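View pics/c4.png

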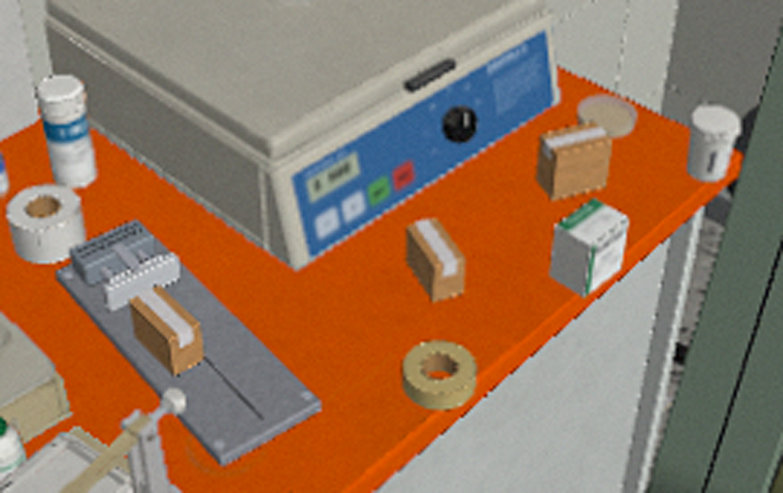

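```bash
python3 -m handwheel '[[9,[-3,0,2.6],-3],[9,[-7,0,6],-7],[9,[-11,0,9.4],-11],[9,[-15,0,12.8],-15],[9,[-19,0,16.2],-18],[9,[-23,0,19.6],0],[9,[-27,0,23],10],[9,[-31,0,26.4],20],[9,[-35,0,29.8],28],[9,[-39,0,33.2],36]]'
```

```text
time_s: 1.15
ee_pos: [336.4, -162.1, 213.8]
ee_rot: [-90.0, 0.1, -93.1]
force: [1.0, -0.9, 0.8]
gripper_width: 90.0
```

```bash
python3 -m handwheel '[[9,[-3,0,1.3],5],[9,[-6,0,2.6],11],[9,[-9,0,3.9],17],[9,[-11.6,0,5],22],[9,[-11.6,0,5],22],[9,[-11.6,0,5],22]]'
python3 - <<'E'
from h import *
s=state();w=vision.camera_model("wrist");im=vision.grab_frame("wrist")
cv2.imwrite("pics/w1.png",im[:,:,::-1]);np.save("w1.npy",dict(w),allow_pickle=True);print(s["ee_pos"],s["ee_rot"])
E
```

```text
time_s: 1.75
ee_pos: [392.3, -48.8, 213.7]
ee_rot: [-90.1, 0.0, -115.0]
force: [-0.6, 0.3, 0.2]
gripper_width: 90.0
[392.31268293 -48.84509868 213.6860343 ] [-9.00729961e+01  1.30498601e-02 -1.14968612e+02]
```

View pics/w1.png

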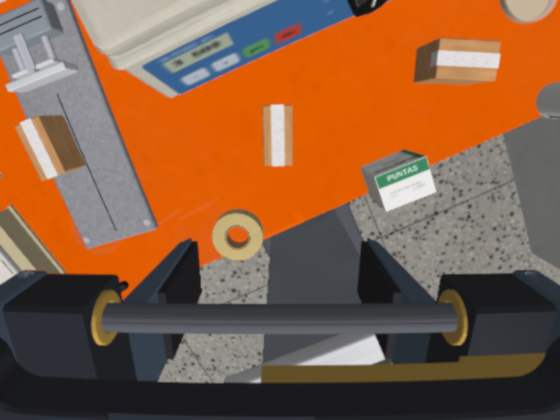

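```bash
python3 - <<'E'
from h import *
im=cv2.imread("pics/w1.png")
def crop(n,x,y,w,h,k): cv2.imwrite(n,cv2.resize(im[y:y+h,x:x+w],None,fx=k,fy=k,interpolation=cv2.INTER_CUBIC))
a=cv2.resize(im[90:180,240:320],None,fx=6,fy=6,interpolation=cv2.INTER_CUBIC)
b=cv2.resize(im[25:115,400:520],None,fx=6,fy=6,interpolation=cv2.INTER_CUBIC)[:, :]
crop("pics/a1.png",240,90,80,90,6);crop("pics/a2.png",400,25,120,90,6);crop("pics/a3.png",0,0,180,260,2.3)
E
```

```text
(no output)
```

View pics/a1.png

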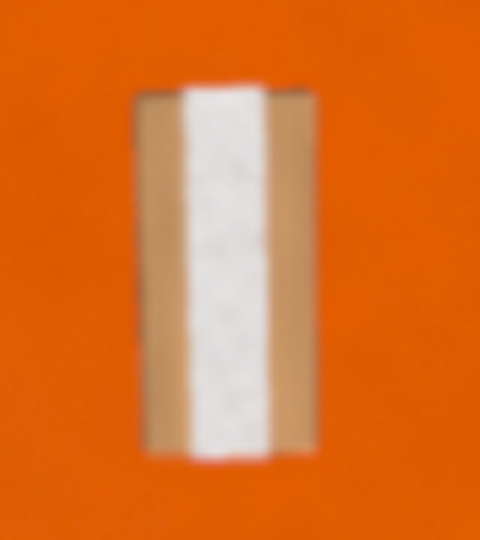

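View pics/a2.png

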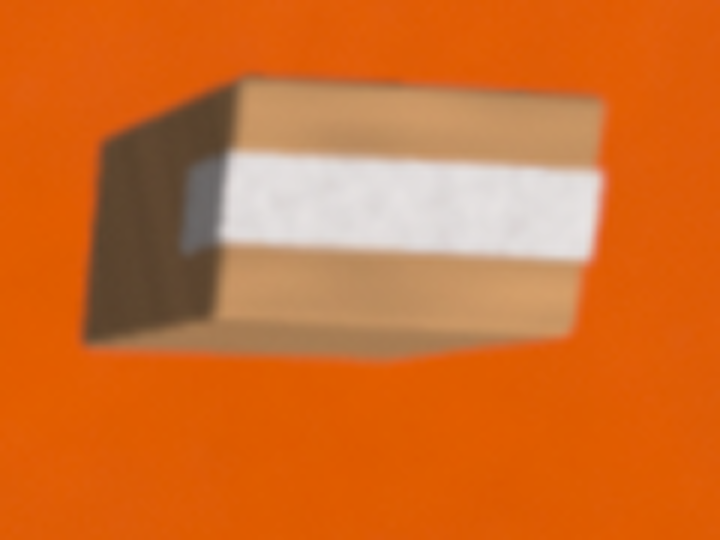

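View pics/a3.png

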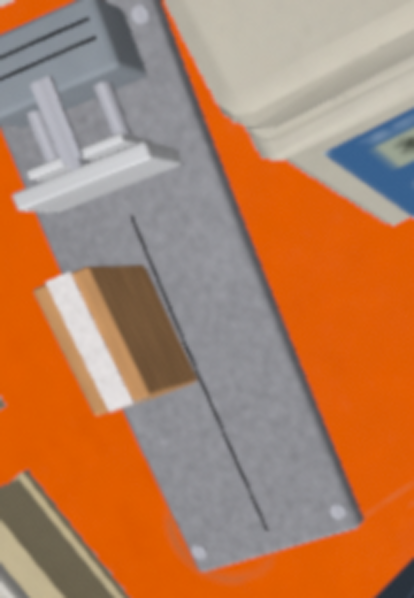

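```bash
python3 - <<'E'
from h import *
w=np.load("w1.npy",allow_pickle=True).item()
def C(a,k,o): return (np.array(a)+.5)/k+np.array(o)-.5
P=onz(w,C([[135,92],[315,92],[316,453],[147,453]],6,(240,90)),42)
print(P.round(1),fit2([[30,15],[30,-15],[-30,-15],[-30,15]],P))
P=onz(w,C([[240,80],[605,98],[572,336],[213,320]],6,(400,25)),56)
print(P.round(1),fit2([[18,30],[18,-30],[-18,-30],[-18,30]],P))
P=onz(w,C([[360,520],[203,570],[267,530],[132,215]],2.3,(0,0)),12)
print(P.round(1)); v=P[3]-P[2]; print("line yaw",np.degrees(np.arctan2(v[1],v[0])), "near edge",np.degrees(np.arctan2(*(P[1]-P[0])[[1,0]]))-90)
J=np.array([543.6,132.1]);th=np.radians(-8.7);R=np.array([[np.cos(th),-np.sin(th)],[np.sin(th),np.cos(th)]])
print((P[:,:2]-J)@R)
P=onz(w,C([[36,290],[88,268],[150,398],[100,415]],2.3,(0,0)),54)
print(P.round(1),fit2([[30,15],[30,-15],[-30,-15],[-30,15]],P),(P[:,:2]-J)@R)
t=vision.camera_model("top")
P=onz(w,C([[14,195],[150,142],[180,158],[20,212]],2.3,(0,0)),39); print((P[:,:2]-J)@R)
E
```

```text
[[481.5 -72.7  42. ]
 [469.1 -99.4  42. ]
 [414.8 -75.   42. ]
 [427.1 -48.7  42. ]] (array([448.11586161, -73.96344744]), np.float64(-24.15913769398444), np.float64(0.7348858043511726))
[[ 467.5 -246.7   56. ]
 [ 442.5 -300.3   56. ]
 [ 410.4 -285.1   56. ]
 [ 435.9 -231.4   56. ]] (array([ 439.08211854, -265.89855758]), np.float64(-25.350949489983773), np.float64(0.6962264449111331))
[[413.  102.3  12. ]
 [424.9 195.6  12. ]
 [429.2 150.5  12. ]
 [591.9 124.9  12. ]]
line yaw -8.917957587121247 near edge -7.261970195491145
[[-124.59415146  -49.19263616]
 [-126.9541257    44.81666014]
 [-115.88331416    0.84070083]
 [  48.8223414     0.21414472]]
[[572.2 159.4  54. ]
 [568.8 131.9  54. ]
 [509.3 138.9  54. ]
 [513.3 165.2  54. ]] (array([540.88773079, 148.85372128]), np.float64(-6.516800356020951), np.float64(1.93591239752638)) [[ 24.16119262  31.30360026]
 [ 24.94292431   3.58491925]
 [-34.97310456   1.55746118]
 [-34.99198498  28.15678333]]
[[ 68.01610578  33.81126804]
 [ 67.23489297 -36.930915  ]
 [ 56.91318243 -47.15672849]
 [ 60.48931048  34.3918532 ]]
```

```bash
python3 -m handwheel '[[9,[0,2.5,1],0],[9,[0,6,2.5],0.4],[9,[0,10,4],0.8],[8,[0,13,4.6],0.8],[7,[0,16,4.6],0.8],[7,[0,18.5,4.6],0.8],[7,[0,20,4.6],0.8],[7,[0,20.4,4.6],0.8],[7,[0,20.4,4.6],0.8]]' 10
python3 -m handwheel '[[3,[0,0,0],0],[2,[0,0,0],0],[2,[0,0,0],0],[2,[0,0,0],0],[2,[0,0,0],0],[2,[0,0,0],0],[2,[0,0,0],0]]' 10
```

```text
time_s: 2.7
ee_pos: [433.2, -69.4, 9.5]
ee_rot: [-90.1, -0.0, -115.9]
force: [-0.4, -0.7, -0.8]
gripper_width: 70.0
time_s: 3.4
ee_pos: [433.5, -69.3, 9.8]
ee_rot: [-90.1, 0.0, -115.9]
force: [0.1, 1.2, 3.8]
gripper_width: 30.2
```

```bash
python3 -m handwheel '[[2,[0,-0.5,0],0],[2,[0,-1.2,-0.5],-2],[2,[-0.3,-1.5,-1.5],-6],[2,[-0.6,-1.5,-2.7],-10],[2,[-0.9,-1.5,-3.9],-14],[2,[-1.1,-1.4,-4.8],-17.2],[2,[-1.1,-0.8,-4.8],-17.2],[2,[-1.1,-0.2,-4.8],-17.2],[2,[-1.1,0,-4.8],-17.2],[2,[-1.1,0,-4.8],-17.2]]'
python3 -m handwheel '[[5,[0,0,0],0],[7,[0,0,0],0],[7,[0,0,0],0],[7,[0,0,0],0]]'
```

```text
time_s: 4.4
ee_pos: [395.5, -38.7, 9.5]
ee_rot: [-90.1, 0.0, -98.8]
force: [-0.2, 0.1, -1.0]
gripper_width: 30.2
time_s: 4.8
ee_pos: [396.0, -39.2, 9.6]
ee_rot: [-90.0, -0.0, -98.7]
force: [1.6, -7.1, 0.6]
gripper_width: 58.9
```

```bash
python3 -m handwheel '[[9,[0,-2,0],0],[9,[0,-5,0],0],[9,[0,-9,0],-5],[9,[1,-13,0.3],-13],[9,[2,-16,0.6],-21],[9,[3,-16,0.9],-29],[9,[4,-16,1.2],-37],[9,[5,-16,1.4],-45],[9,[6,-16,1.4],-53],[9,[6,-16,1.4],-61]]'
python3 -m handwheel '[[9,[0,0,0],-8],[9,[0,0,0],-16],[9,[0,0,0],-24],[9,[0,0,0],-29],[9,[0,0,0],-29],[9,[0,0,0],-29]]'
python3 - <<'E'
from h import *
s=state();w=vision.camera_model("wrist");im=vision.grab_frame("wrist")
cv2.imwrite("pics/w2.png",im[:,:,::-1]);np.save("w2.npy",dict(w),allow_pickle=True);print(s["ee_pos"],s["ee_rot"])
E
```

```text
time_s: 5.8
ee_pos: [400.6, -101.4, 169.6]
ee_rot: [-90.0, 0.0, -37.5]
force: [0.3, 0.6, 0.2]
gripper_width: 90.1
time_s: 6.4
ee_pos: [400.5, -101.3, 169.5]
ee_rot: [-90.0, 0.0, -8.6]
force: [-0.0, 0.7, 0.5]
gripper_width: 89.8
[ 400.47964035 -101.30967582  169.53050086] [-9.00187559e+01  3.29190676e-02 -8.57737187e+00]
```

View pics/w2.png

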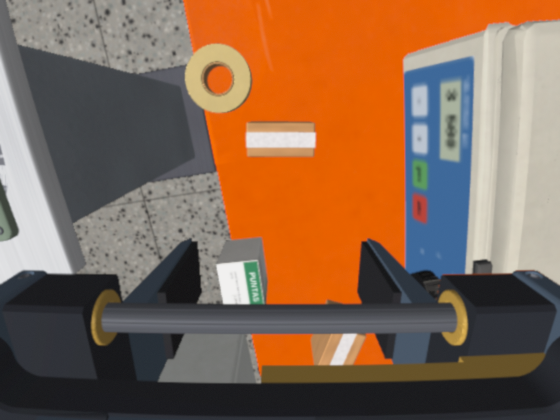

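```bash
python3 - <<'E'
from h import *
w=np.load("w2.npy",allow_pickle=True).item()
im=cv2.imread("pics/w2.png"); c=im[100:180,230:330]
cv2.imwrite("pics/a4.png",cv2.resize(c,None,fx=6,fy=6,interpolation=cv2.INTER_CUBIC))
hsv=cv2.cvtColor(c,cv2.COLOR_BGR2HSV); m=(hsv[:,:,1]<190).astype(np.uint8)
n,l,st,_=cv2.connectedComponentsWithStats(m); print(st)
E
```

```text
[[   0    0  100   80 5411]
 [   0    0   16   12  118]
 [  15   21   72   36 2471]]
```

View pics/a4.png

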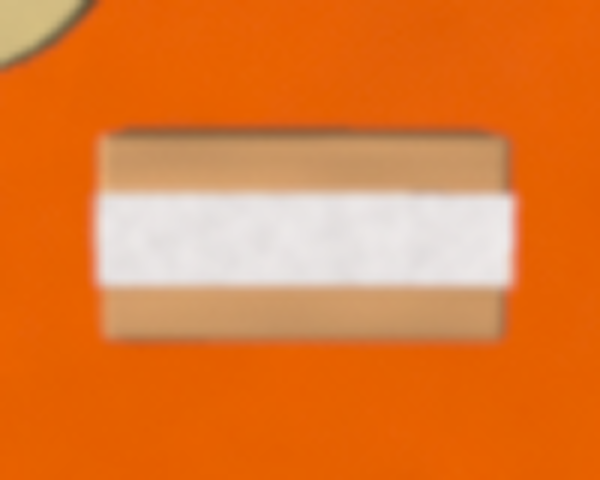

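```bash
python3 - <<'E'
from h import *
w=np.load("w2.npy",allow_pickle=True).item()
P=onz(w,(np.array([[101,135],[505,135],[502,339],[104,338]])+.5)/6-.5+[230,100],42)
print(P.round(1),fit2([[-30,15],[30,15],[30,-15],[-30,-15]],P))
E
```

```text
[[383.3 -22.5  42. ]
 [441.1 -31.2  42. ]
 [437.1 -60.4  42. ]
 [378.6 -51.4  42. ]] (array([410.02712404, -41.35200035]), np.float64(-8.603502556881573), np.float64(0.8270010740761222))
```

```bash
python3 -m handwheel '[[9,[0,1,2],0],[9,[0,4,4],0],[9,[0,7.5,6],0],[9,[0,11,6.1],0],[8.5,[0,13.5,6.1],0],[8,[0,15.2,6.1],0],[8,[0,16,6.1],0],[8,[0,16,6.1],0]]' 12
python3 -m handwheel '[[7,[0,0,0],0],[5.5,[0,0,0],0],[5.5,[0,0,0],0],[5.5,[0,0,0],0],[5.5,[0,0,0],0]]' 12
```

```text
time_s: 7.25
ee_pos: [409.0, -41.0, 8.9]
ee_rot: [-90.0, 0.1, -8.6]
force: [-0.1, 0.7, 0.1]
gripper_width: 80.0
time_s: 7.75
ee_pos: [409.8, -41.1, 9.7]
ee_rot: [-90.0, 0.0, -8.6]
force: [-0.9, -0.9, 6.2]
gripper_width: 59.8
```

```bash
python3 -m handwheel '[[5.5,[0,-0.5,0],0],[5.5,[0,-2.5,0],0],[5.5,[0,-5.5,1],0],[5.5,[-0.2,-8.5,3.5],0],[5.5,[-0.4,-10,6.5],0],[5.5,[-0.5,-10,9.5],0],[5.5,[0,-10,11],0],[5.5,[2,-10,11.5],0],[5.5,[4.5,-10,11.6],0],[5.5,[7,-10,11.6],0]]'
python3 -m handwheel '[[5.5,[1.5,0,0],0],[5.5,[2.5,0,0],0],[5.5,[2.5,0,0],0],[5.5,[2.5,0,0],0]]'
python3 - <<'E'
from h import *
s=state();w=vision.camera_model("wrist");im=vision.grab_frame("wrist")
cv2.imwrite("pics/w3.png",im[:,:,::-1]);np.save("w3.npy",dict(w),allow_pickle=True);print(s["ee_pos"],s["ee_rot"],s["force"])
E
```

```text
time_s: 8.75
ee_pos: [496.8, 63.5, 109.8]
ee_rot: [-90.0, 0.0, -8.5]
force: [0.9, 0.2, -0.6]
gripper_width: 59.9
time_s: 9.15
ee_pos: [520.4, 59.7, 109.5]
ee_rot: [-90.0, 0.1, -8.6]
force: [-0.3, -0.1, -0.7]
gripper_width: 60.1
[520.39576615  59.71387302 109.48797846] [-90.04333891   0.14548198  -8.55025444] [-0.29850319 -0.09883491 -0.71525133]
```

View pics/w3.png

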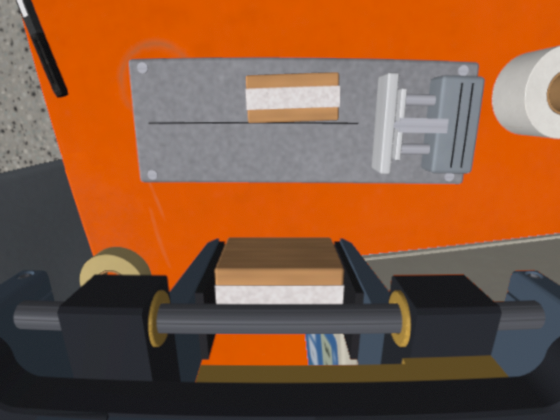

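```bash
python3 - <<'E'
from h import *
im=cv2.imread("pics/w3.png")
cv2.imwrite("pics/a5.png",cv2.resize(im[45:200,115:310],None,fx=4,fy=3.8,interpolation=cv2.INTER_CUBIC))
cv2.imwrite("pics/a6.png",cv2.resize(im[45:200,300:495],None,fx=4,fy=3.8,interpolation=cv2.INTER_CUBIC))
E
```

```text
(no output)
```

View pics/a5.png

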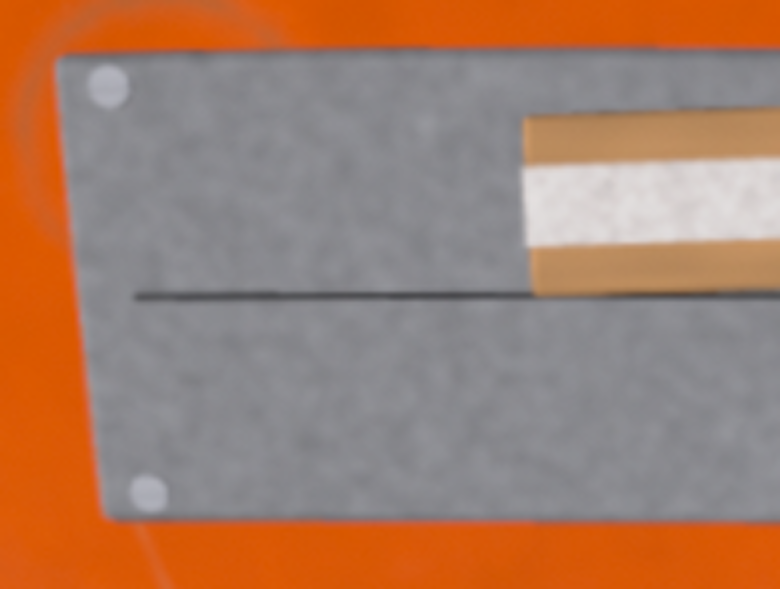

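View pics/a6.png

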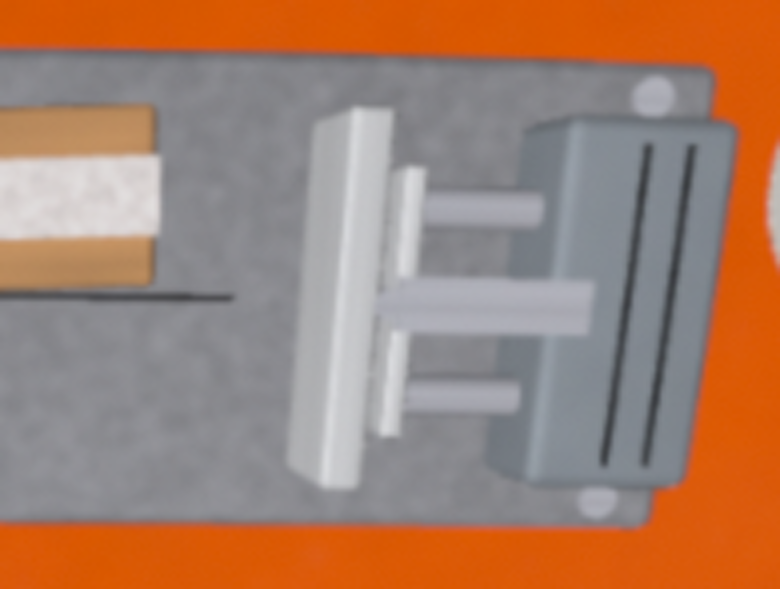

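```bash
python3 - <<'E'
from h import *
w=np.load("w3.npy",allow_pickle=True).item()
k=np.array([4,3.8])
A=lambda a:(np.array(a)+.5)/k-.5+[115,45]
B=lambda a:(np.array(a)+.5)/k-.5+[300,45]
c=np.vstack([A([[57,55],[105,520]]),B([[712,67],[645,525]])])
P=onz(w,c,12); o,th,r=fit2([[-130,48],[-130,-48],[140,48],[140,-48]],P); print(P.round(1),o,th,r)
t=np.radians(th);R=np.array([[np.cos(t),-np.sin(t)],[np.sin(t),np.cos(t)]])
np.save("jig.npy",np.r_[o,th])
c=np.vstack([A([[524,118],[533,295]]),B([[152,107],[150,287]])])
P=onz(w,c,54); f=fit2([[-30,15],[-30,-15],[30,15],[30,-15]],P)
print("laid",f,(f[0]-o)@R,f[1]-th); print(((P[:,:2]-o)@R).round(1))
print("stop",((onz(w,B([[355,108],[320,488]]),39)[:,:2]-o)@R).round(1))
P=onz(w,A([[136,296]]),12); print("line",(P[:,:2]-o)@R)
P=onz(w,B([[232,297]]),12); print("line",(P[:,:2]-o)@R)
P=onz(w,[[218,255-17+0],[341,238],[216,284],[344,284]],109.5+18.8+14); print("held",P.round(1))
E
```

```text
[[425.7 199.   12. ]
 [410.9 105.7  12. ]
 [688.2 158.5  12. ]
 [674.2  65.4  12. ]] [544.82058473 132.90080159] -8.736479121353241 2.253548594092422
laid (array([541.86878959, 149.97021457]), np.float64(-6.909330013607999), np.float64(0.7381566823988805)) [-5.5102222  16.42301451] 1.8271491077452424
[[-35.3  30. ]
 [-34.4   1. ]
 [ 23.3  32.1]
 [ 24.3   2.7]]
stop [[ 60.5  34.1]
 [ 60.1 -34.9]]
line [[-1.16785115e+02  7.53775369e-02]]
line [[ 4.76035056e+01 -8.04370181e-03]]
held [[497.5  93.3 142.3]
 [551.6  85.2 142.3]
 [491.9  70.9 142.3]
 [550.9  62.1 142.3]]
```

```bash
python3 -m handwheel '[[5.5,[0.4,0,1],-0.5],[5.5,[0.8,0.5,3],-1.3],[5.5,[0.8,2,5],-1.3],[5.5,[0.8,4,5.7],-1.3],[5.5,[0.8,6,5.7],-1.3],[5.5,[0.8,7.5,5.7],-1.3],[5.5,[0.8,8.3,5.7],-1.3],[5.5,[0.8,8.3,5.7],-1.3]]'
python3 - <<'E'
from h import *
s=state();w=vision.camera_model("wrist");im=vision.grab_frame("wrist")
cv2.imwrite("pics/w4.png",im[:,:,::-1]);np.save("w4.npy",dict(w),allow_pickle=True);print(s["ee_pos"],s["ee_rot"],s["force"])
E
```

```text
time_s: 10.0
ee_pos: [535.5, 115.2, 25.7]
ee_rot: [-90.1, 0.3, -7.2]
force: [-0.5, 0.5, -0.7]
gripper_width: 59.7
[535.52443047 115.21535042  25.67527319] [-90.07168634   0.26157244  -7.21460251] [-0.49238737  0.47020468 -0.71963243]
```

View pics/w4.png

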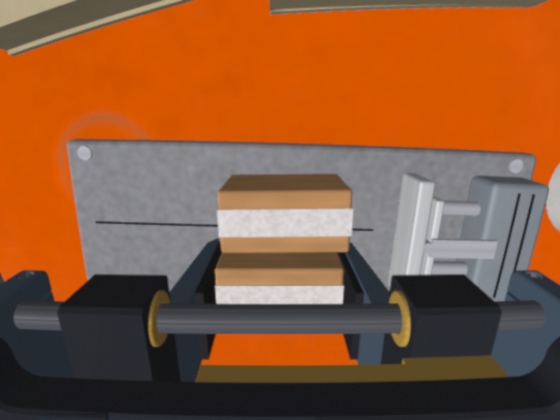

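```bash
python3 - <<'E'
from h import *
w=np.load("w4.npy",allow_pickle=True).item();j=np.load("jig.npy");t=np.radians(j[2]);R=np.array([[np.cos(t),-np.sin(t)],[np.sin(t),np.cos(t)]])
im=cv2.imread("pics/w4.png")
cv2.imwrite("pics/a7.png",cv2.resize(im[165:305,200:370],None,fx=4.5,fy=4.2,interpolation=cv2.INTER_CUBIC))
print(((onz(w,[[219,250],[350,250],[222,207],[349,207]],54)[:,:2]-j[:2])@R).round(1))
print(((onz(w,[[217,255],[344,255]],58)[:,:2]-j[:2])@R).round(1))
E
```

```text
[[-35.4   2.4]
 [ 25.4   4.2]
 [-33.5  23.3]
 [ 23.1  24.9]]
[[-35.6   1.7]
 [ 22.    3.3]]
```

View pics/a7.png

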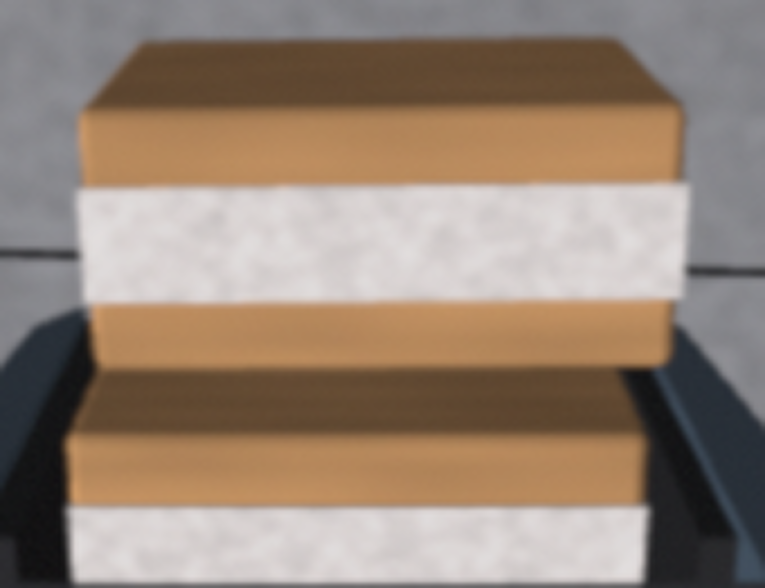

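```bash
python3 - <<'E'
from h import *
w=np.load("w4.npy",allow_pickle=True).item();j=np.load("jig.npy");t=np.radians(j[2]);R=np.array([[np.cos(t),-np.sin(t)],[np.sin(t),np.cos(t)]])
g=lambda a:(np.array(a)+.5)/[4.5,4.2]-.5+[200,165]
print(((onz(w,g([[95,367],[670,367],[82,105],[682,103]]),54)[:,:2]-j[:2])@R).round(1))
print(((onz(w,g([[68,433],[648,433]]),58)[:,:2]-j[:2])@R).round(1))
E
```

```text
[[-34.6   1.5]
 [ 24.8   3.1]
 [-35.1  31.2]
 [ 23.4  33. ]]
[[-36.9  -4.7]
 [ 22.4  -3. ]]
```

```bash
python3 -m handwheel '[[5.5,[0.1,0.1,0.2],0],[5.5,[0.15,0.2,0.4],0],[5.5,[0.15,0.25,0.58],0],[5.5,[0.15,0.35,0.58],0],[5.5,[0.15,0.4,0.58],0],[5.5,[0.15,0.4,0.58],0]]'
python3 - <<'E'
from h import *
s=state();w=vision.camera_model("wrist");im=vision.grab_frame("wrist")
cv2.imwrite("pics/w5.png",cv2.resize(im[165:305,200:370],None,fx=4.5,fy=4.2,interpolation=cv2.INTER_CUBIC)[:,:,::-1]);print(s["ee_pos"],s["ee_rot"],s["force"])
E
```

```text
time_s: 10.65
ee_pos: [538.6, 120.8, 22.5]
ee_rot: [-90.0, 0.1, -7.2]
force: [-0.1, -0.6, -1.1]
gripper_width: 59.9
[538.63744279 120.81044133  22.53941204] [-90.02909209   0.14128821  -7.23253045] [-0.09681232 -0.6002454  -1.08634517]
```

View pics/w5.png

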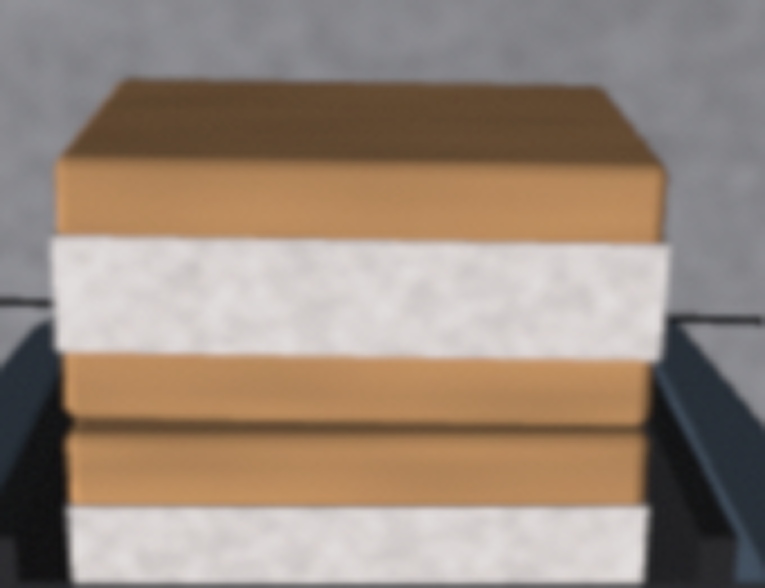

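```bash
python3 -m handwheel '[[5.5,[0,0.05,0],0],[5.5,[0,0.12,0],0],[5.5,[0,0.12,0],0]]'
python3 -m handwheel '[[6.4,[0,0,0],0],[7,[0,0,0],0],[7,[0,0,0],0],[7,[0,0,0],0],[7,[0,0,0],0]]'
```

```text
time_s: 11.0
ee_pos: [538.6, 120.8, 21.7]
ee_rot: [-90.0, 0.1, -7.2]
force: [-1.4, -0.6, 3.3]
gripper_width: 60.0
time_s: 11.5
ee_pos: [538.6, 120.8, 21.6]
ee_rot: [-90.0, 0.1, -7.2]
force: [0.1, -0.3, 0.3]
gripper_width: 69.9
```

Touched down at 3.3 N and released. Rise and look from the same right-hand viewpoint.

```bash
python3 -m handwheel '[[7,[0,-0.5,0],0],[7,[0,-1.5,0],0],[7,[0,-3,0],0],[7,[0,-5,0],0],[7,[0,-7.5,-2],0],[7,[0,-10.5,-4.5],0],[7,[0,-13.5,-7],0],[7,[0,-14,-8],0],[7,[0,-14,-8],0]]'
python3 - <<'E'
from h import *
s=state();w=vision.camera_model("wrist");im=vision.grab_frame("wrist")
cv2.imwrite("pics/w6.png",im[:,:,::-1]);np.save("w6.npy",dict(w),allow_pickle=True);print(s["ee_pos"],s["ee_rot"],s["force"])
cv2.imwrite("pics/w6c.png",cv2.resize(im[50:200,180:420],None,fx=3.3,fy=3.3,interpolation=cv2.INTER_CUBIC)[:,:,::-1])
E
```

```text
time_s: 12.4
ee_pos: [529.3, 40.5, 163.1]
ee_rot: [-90.0, -0.0, -7.3]
force: [-0.9, -0.4, 0.0]
gripper_width: 69.7
[529.29412086  40.5380467  163.14636526] [-8.99979420e+01 -2.30768795e-02 -7.34719897e+00] [-0.87688348 -0.35244902  0.02086429]
```

View pics/w6c.png

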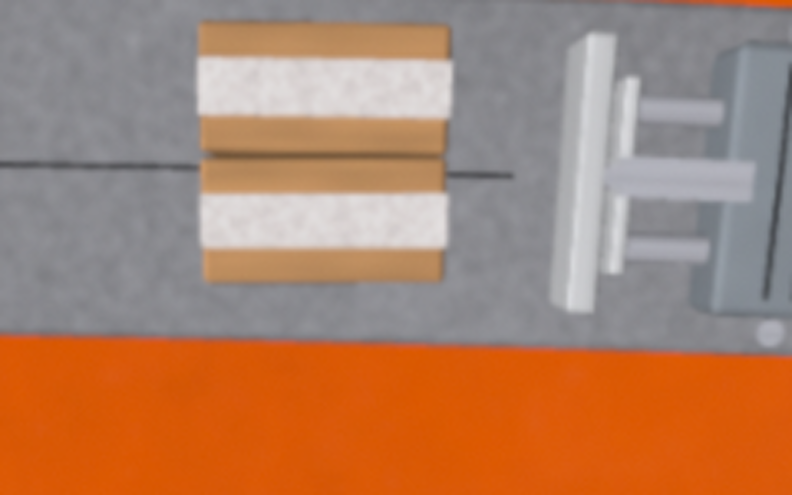

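```bash
python3 - <<'E'
from h import *
w=np.load("w6.npy",allow_pickle=True).item();j=np.load("jig.npy");t=np.radians(j[2]);R=np.array([[np.cos(t),-np.sin(t)],[np.sin(t),np.cos(t)]])
g=lambda a:(np.array(a)+.5)/3.3-.5+[180,50]
M=[[-30,15],[30,15],[30,-15],[-30,-15]]
for c in ([[199,22],[449,26],[445,152],[203,150]],[[203,157],[444,160],[443,281],[206,281]]):
    P=onz(w,g(c),54);f=fit2(M,P);print((f[0]-j[:2])@R,f[1]-j[2],f[2])
print("line",((onz(w,g([[1,164],[512,176]]),12)[:,:2]-j[:2])@R).round(1))
print("stop",((onz(w,g([[590,34],[566,312]]),39)[:,:2]-j[:2])@R).round(1))
E
```

```text
[-5.30770004 17.44682179] 0.8654605763043302 0.8827182260286008
[ -4.58099132 -13.307202  ] 1.2105240420073269 0.9990192774099569
line [[-95.6  -0.1]
 [ 47.7  -0.2]]
stop [[ 60.8  33.8]
 [ 60.1 -35.2]]
```

```bash
python3 -m handwheel '[[8,[-0.5,-1,-1],4],[9,[-1.8,-2.5,-3.5],12],[9,[-3,-3,-7],20],[9,[-4.2,-3,-10.5],28],[9,[-5.4,-3,-14],36],[9,[-6.6,-3,-17.5],44],[9,[-7.8,-3,-21],52],[9,[-9,-3,-24.5],60],[9,[-10,-3,-27.5],68],[9,[-10.7,-3,-29.7],76]]'
python3 -m handwheel '[[9,[0,0,0],8],[9,[0,0,0],16],[9,[0,0,0],24],[9,[0,0,0],32],[9,[0,0,0],32],[9,[0,0,0],32]]'
python3 - <<'E'
from h import *
s=state();w=vision.camera_model("wrist");im=vision.grab_frame("wrist")
cv2.imwrite("pics/w7.png",im[:,:,::-1]);np.save("w7.npy",dict(w),allow_pickle=True);print(s["ee_pos"],s["ee_rot"],s["force"])
E
```

```text
time_s: 13.45
ee_pos: [383.7, -239.9, 190.4]
ee_rot: [-90.3, 0.2, -83.6]
force: [-0.2, -0.3, -0.3]
gripper_width: 90.0
time_s: 14.05
ee_pos: [383.6, -239.1, 189.3]
ee_rot: [-90.4, 0.0, -115.4]
force: [0.6, -1.2, -0.1]
gripper_width: 90.1
[ 383.64654577 -239.05920565  189.29821538] [-9.04475880e+01  3.19903424e-02 -1.15426716e+02] [ 0.5799352  -1.17212282 -0.14440049]
```

View pics/w7.png

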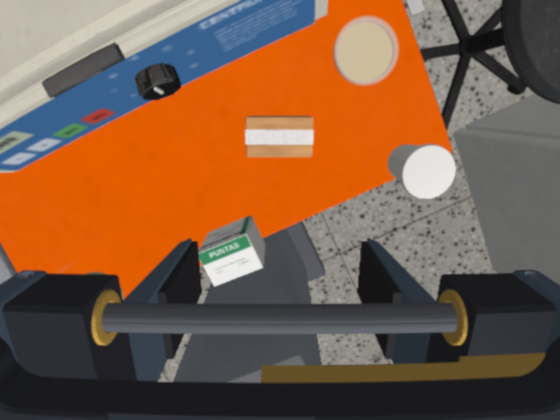

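```bash
python3 - <<'E'
from h import *
im=cv2.imread("pics/w7.png")
cv2.imwrite("pics/a8.png",cv2.resize(im[100:175,230:330],None,fx=7,fy=7,interpolation=cv2.INTER_CUBIC))
E
```

```text
(no output)
```

View pics/a8.png

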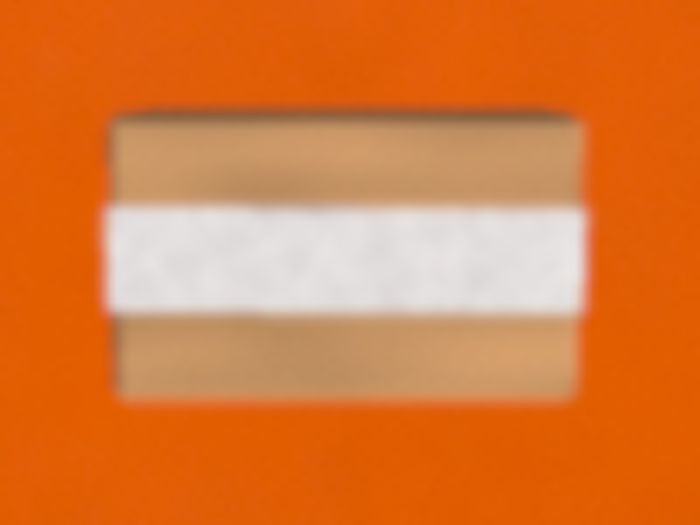

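```bash
python3 - <<'E'
from h import *
from scipy.spatial.transform import Rotation as Ro
w=np.load("w7.npy",allow_pickle=True).item()
P=onz(w,(np.array([[111,119],[583,119],[578,400],[117,400]])+.5)/7-.5+[230,100],56)
f=fit2([[18,30],[18,-30],[-18,-30],[-18,30]],P);print(P.round(1),f)
s=state();R=Ro.from_euler("xyz",s["ee_rot"],degrees=True).as_matrix()
print(R.T@(np.r_[f[0],28-0]-s["ee_pos"]))
print("petri",onz(w,[[366,50]],14),"cup",onz(w,[[428,171]],63),"tip",onz(w,[[231,258]],60))
E
```

```text
[[ 467.7 -246.9   56. ]
 [ 442.3 -300.5   56. ]
 [ 410.3 -285.6   56. ]
 [ 435.9 -231.6   56. ]] (array([ 439.05098319, -266.16806678]), np.float64(-25.38078206890521), np.float64(0.49664195498002073))
[  0.59112564 161.07518609  62.7770394 ]
petri [[ 475.18375373 -375.54353119   14.        ]] cup [[ 354.80993714 -375.93666465   63.        ]] tip [[ 354.39605946 -173.42164654   60.        ]]
```

```bash
python3 -m handwheel '[[9,[0,1,1.5],0],[9,[0,3,3.5],0],[9,[0.05,6,5.3],0],[9,[0.05,9.5,5.93],0],[8.5,[0.05,13,5.93],0],[8,[0.05,15.8,5.93],0],[8,[0.05,17.5,5.93],0],[8,[0.05,18,5.93],0],[8,[0.05,18,5.93],0]]' 30
python3 -m handwheel '[[7,[0,0,0],0],[5.5,[0,0,0],0],[5.5,[0,0,0],0],[5.5,[0,0,0],0],[5.5,[0,0,0],0]]' 30
```

```text
time_s: 15.0
ee_pos: [435.7, -264.2, 8.5]
ee_rot: [-90.5, 0.0, -115.4]
force: [-0.1, -0.1, 0.2]
gripper_width: 80.0
time_s: 15.5
ee_pos: [436.3, -264.5, 9.5]
ee_rot: [-90.4, 0.0, -115.4]
force: [0.1, 1.3, 6.5]
gripper_width: 59.8
```

```bash
python3 - <<'E'
from h import *
s=vision.camera_model("scene");t=vision.camera_model("top")
for z in (20,40,60,80,100):
    p=onz(s,[[190.3,277.2],[123,290]],z);print(z,p.round(0),proj(t,p).round(0))
im=cv2.imread("pics/top0.png");cv2.imwrite("pics/a9.png",cv2.resize(im[180:290,60:220],None,fx=4.5,fy=4.5,interpolation=cv2.INTER_CUBIC))
E
```

```text
20 [[490. 188.  20.]
 [569. 317.  20.]] [[161. 214.]
 [105. 179.]]
40 [[475. 199.  40.]
 [552. 324.  40.]] [[153. 220.]
 [ 97. 185.]]
60 [[459. 209.  60.]
 [534. 331.  60.]] [[145. 226.]
 [ 90. 191.]]
80 [[444. 219.  80.]
 [516. 338.  80.]] [[136. 232.]
 [ 82. 198.]]
100 [[428. 230. 100.]
 [499. 345. 100.]] [[128. 239.]
 [ 73. 204.]]
```

View pics/a9.png

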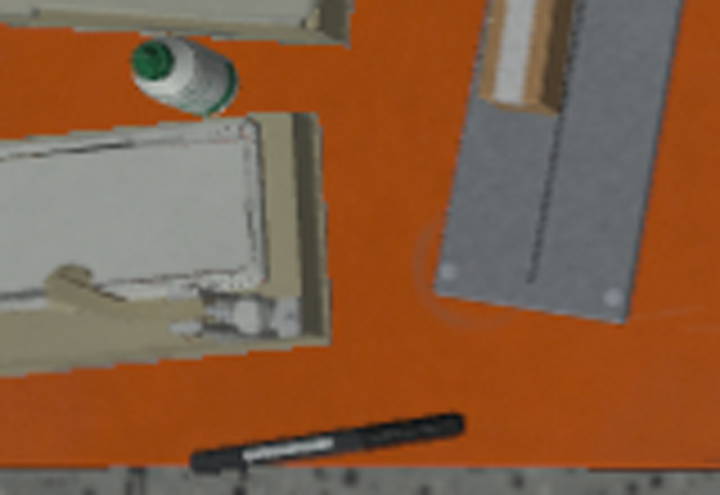

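```bash
python3 - <<'E'
from h import *
im=cv2.imread("pics/scene0.png");cv2.imwrite("pics/b1.png",cv2.resize(im[220:360,10:230],None,fx=3.5,fy=3.5,interpolation=cv2.INTER_CUBIC))
im=cv2.imread("pics/top0.png");cv2.imwrite("pics/b2.png",cv2.resize(im[105:290,10:230],None,fx=3.2,fy=3.2,interpolation=cv2.INTER_CUBIC))
E
```

```text
(no output)
```

View pics/b1.png

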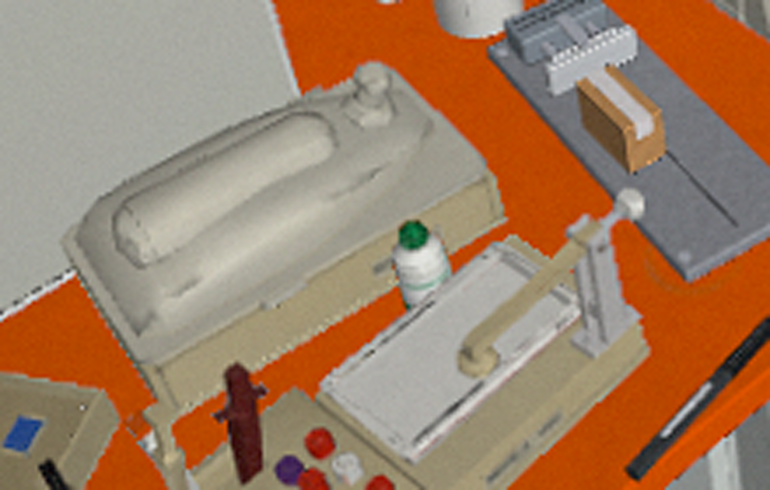

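View pics/b2.png

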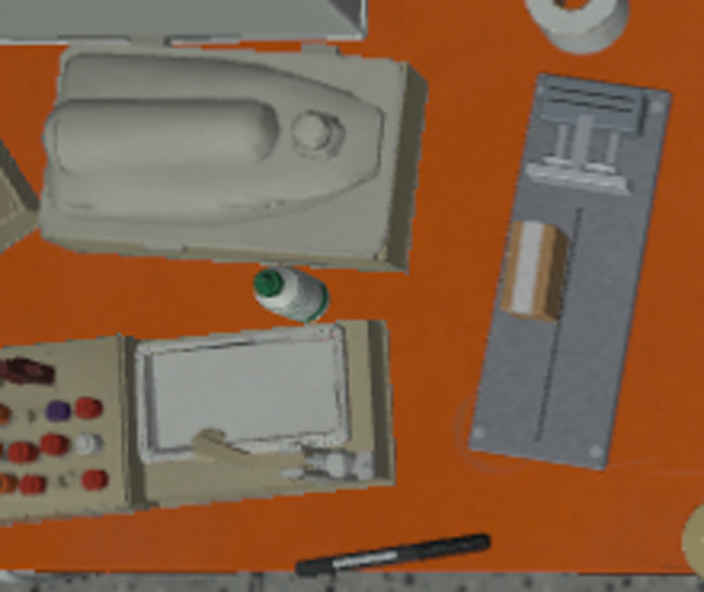

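```bash
python3 -m handwheel '[[5.5,[0,-0.5,0],0],[5.5,[0,-2.5,0],0],[5.5,[0,-5.5,0],0],[5.5,[-1,-8.5,-0.5],0],[5.5,[-4,-10.2,-1.8],0],[5.5,[-8,-10.2,-3.6],-2],[5.5,[-12,-10.2,-5.4],-6],[5.5,[-16,-10.2,-7.3],-10],[5.5,[-19,-10.2,-8.7],-14],[5.5,[-20.5,-10.2,-9.4],-16.7]]'
```

```text
time_s: 16.5
ee_pos: [439.1, -37.0, 112.3]
ee_rot: [-90.4, 0.2, -98.4]
force: [0.9, -0.6, -0.4]
gripper_width: 59.8
```

```bash
python3 -m handwheel '[[5.5,[-2,0,-0.2],0.2],[5.5,[-5.5,0,-0.6],0.3],[5.5,[-9.6,0,-1.1],0.3],[5.5,[-13,0,-0.6],0.3],[5.5,[-16,0,0.2],0.3],[5.5,[-18,0,0.7],0.3],[5.5,[-18.5,0,0.8],0.3],[5.5,[-18.5,0,0.8],0.3]]'
python3 - <<'E'
from h import *
s=state();w=vision.camera_model("wrist");im=vision.grab_frame("wrist")
cv2.imwrite("pics/w8.png",im[:,:,::-1]);np.save("w8.npy",dict(w),allow_pickle=True);print(s["ee_pos"],s["ee_rot"],s["force"])
E
```

```text
time_s: 17.3
ee_pos: [473.7, 145.0, 112.6]
ee_rot: [-90.5, 0.1, -98.7]
force: [0.9, -0.7, -1.4]
gripper_width: 59.7
[473.74236786 144.98459157 112.63943829] [-90.45431225   0.13193251 -98.65242513] [ 0.90054852 -0.71124137 -1.41149444]
```

View pics/w8.png

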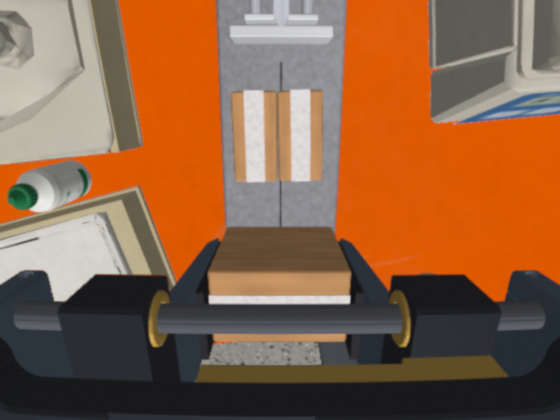

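```bash
python3 - <<'E'
from h import *
w=np.load("w8.npy",allow_pickle=True).item();j=np.load("jig.npy");t=np.radians(j[2]);R=np.array([[np.cos(t),-np.sin(t)],[np.sin(t),np.cos(t)]])
print(((onz(w,[[238,182],[277,182],[281,182],[321,181],[233,91],[322,91]],54)[:,:2]-j[:2])@R).round(1))
zt=112.6-9.5+56
print("tall",((onz(w,[[213,266],[347,266]],zt)[:,:2]-j[:2])@R).round(1), "tcp",(state()["ee_pos"][:2]-j[:2])@R)
print("line",((onz(w,[[280,222],[281,64]],12)[:,:2]-j[:2])@R).round(1),"stop",((onz(w,[[233,42],[331,42]],39)[:,:2]-j[:2])@R).round(1))
E
python3 -m handwheel '[[5.5,[0,1,0],0],[5.5,[0,3,0],0],[5.5,[0,5.5,0],0],[5.5,[0,7.5,0],0],[5.5,[0,8.5,0],0],[5.5,[0,8.9,0],0],[5.5,[0,8.95,0],0],[5.5,[0,8.95,0],0]]'
```

```text
[[-36.1  29.6]
 [-36.    2.3]
 [-36.   -0.5]
 [-35.2 -28.5]
 [ 24.4  30.9]
 [ 24.5 -27. ]]
tall [[-49.2  27.9]
 [-49.  -27.3]] tcp [-72.3482953    0.41737249]
line [[-79.7  -0. ]
 [ 46.2  -0.5]] stop [[ 56.8  31.9]
 [ 56.9 -33.9]]
time_s: 18.15
ee_pos: [473.3, 144.6, 23.7]
ee_rot: [-90.4, 0.1, -98.7]
force: [-0.6, -0.1, -0.1]
gripper_width: 59.6
```

```bash
python3 -m handwheel '[[5.5,[0,0.1,0.3],0],[5.5,[0,0.2,0.8],0],[5.5,[0,0.2,1.1],0],[5.5,[0,0.2,1.4],0],[5.5,[0,0.2,1.7],0],[5.5,[0,0.2,2.0],0],[5.5,[0,0.2,2.4],0],[5.5,[0,0.2,2.8],0],[5.5,[0,0.2,3.2],0],[5.5,[0,0.2,3.6],0]]'
python3 -m handwheel '[[5.5,[0,0,0.3],0],[5.5,[0,0,0.6],0],[5.5,[0,0,0.8],0],[5.5,[0,0,0.8],0]]'
python3 - <<'E'
from h import *
j=np.load("jig.npy");t=np.radians(j[2]);R=np.array([[np.cos(t),-np.sin(t)],[np.sin(t),np.cos(t)]])
s=state();w=vision.camera_model("wrist");im=vision.grab_frame("wrist")
cv2.imwrite("pics/w9.png",im[:,:,::-1]);print(s["ee_pos"],s["ee_rot"],s["force"],(s["ee_pos"][:2]-j[:2])@R)
E
```

```text
time_s: 19.15
ee_pos: [508.9, 139.0, 21.5]
ee_rot: [-90.4, 0.1, -98.7]
force: [-3.3, 0.9, 2.2]
gripper_width: 60.0
time_s: 19.55
ee_pos: [517.4, 137.8, 21.5]
ee_rot: [-90.4, 0.1, -98.7]
force: [-2.0, 0.6, 2.4]
gripper_width: 59.8
[517.36225423 137.75840694  21.49351171] [-90.39007917   0.14456084 -98.72692236] [-2.04179774  0.63912093  2.40889143] [-27.87756435   0.63059462]
```

View pics/w9.png

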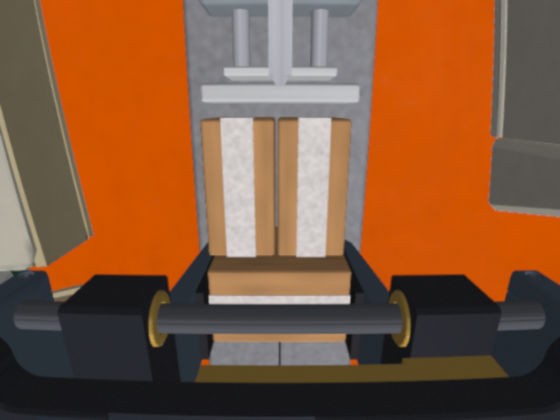

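```bash
python3 -m handwheel '[[5.5,[0,0,0.2],0],[5.5,[0,0,0.4],0],[5.5,[0,0,0.6],0],[5.5,[0,0,0.6],0],[5.5,[0,0,0.6],0]]'
python3 -m handwheel '[[5.5,[0,0,0.15],0],[5.5,[0,0,0.3],0],[5.5,[0,0,0.3],0]]'
python3 -m handwheel '[[5.5,[0,0,0.15],0],[5.5,[0,0,0.3],0],[5.5,[0,0,0.3],0]]'
```

```text
time_s: 20.1
ee_pos: [523.7, 136.8, 21.5]
ee_rot: [-90.3, 0.2, -98.7]
force: [-1.9, 0.6, 2.3]
gripper_width: 60.1
time_s: 20.4
ee_pos: [524.4, 136.6, 21.5]
ee_rot: [-90.6, 0.1, -98.7]
force: [-7.9, 3.4, 7.3]
gripper_width: 59.8
time_s: 20.7
ee_pos: [524.9, 136.5, 21.6]
ee_rot: [-90.9, 0.1, -98.8]
force: [-9.3, 1.8, 8.8]
gripper_width: 60.1
```

```bash
python3 -m handwheel '[[5.5,[0,-0.08,0.25],0],[5.5,[0,-0.1,0.4],0],[5.5,[0,-0.12,0.5],0],[5.5,[0,-0.12,0.6],0],[5.5,[0,-0.12,0.7],0],[5.5,[0,-0.12,0.8],0],[5.5,[0,-0.12,0.8],0]]' 40
python3 - <<'E'
from h import *
j=np.load("jig.npy");t=np.radians(j[2]);R=np.array([[np.cos(t),-np.sin(t)],[np.sin(t),np.cos(t)]])
s=state();im=vision.grab_frame("wrist")
cv2.imwrite("pics/w10.png",im[:,:,::-1]);print(s["ee_pos"],s["ee_rot"],s["force"],s["torque"],(s["ee_pos"][:2]-j[:2])@R)
im=vision.grab_frame("top");cv2.imwrite("pics/t10.png",cv2.resize(im[110:260,130:280],None,fx=4,fy=4,interpolation=cv2.INTER_CUBIC)[:,:,::-1])
im=vision.grab_frame("scene");cv2.imwrite("pics/s10.png",cv2.resize(im[200:310,130:260],None,fx=6,fy=5,interpolation=cv2.INTER_CUBIC)[:,:,::-1])
E
```

```text
time_s: 21.4
ee_pos: [529.9, 135.6, 21.8]
ee_rot: [-91.3, 0.0, -98.7]
force: [-8.2, 2.6, 2.6]
gripper_width: 59.8
[529.89944318 135.56601415  21.81210206] [-9.12523812e+01  3.52721119e-02 -9.87475856e+01] [-8.17171059  2.60965812  2.55510921] [0.55218764 1.17568597 0.11260982] [-15.15283676   0.36791477]
```

View pics/w10.png

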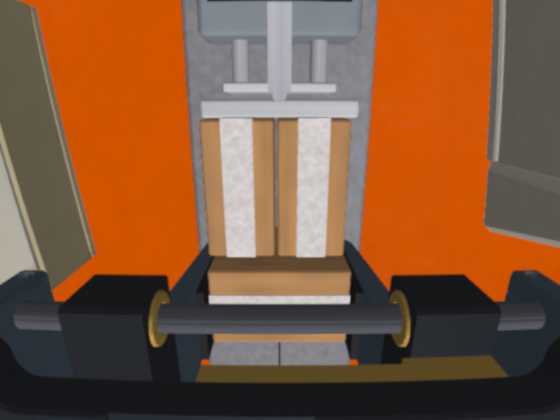

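View pics/s10.png

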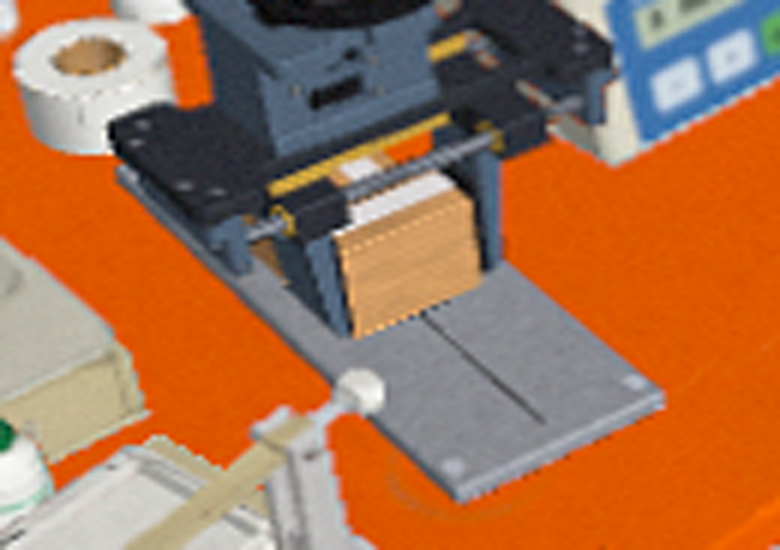

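View pics/t10.png

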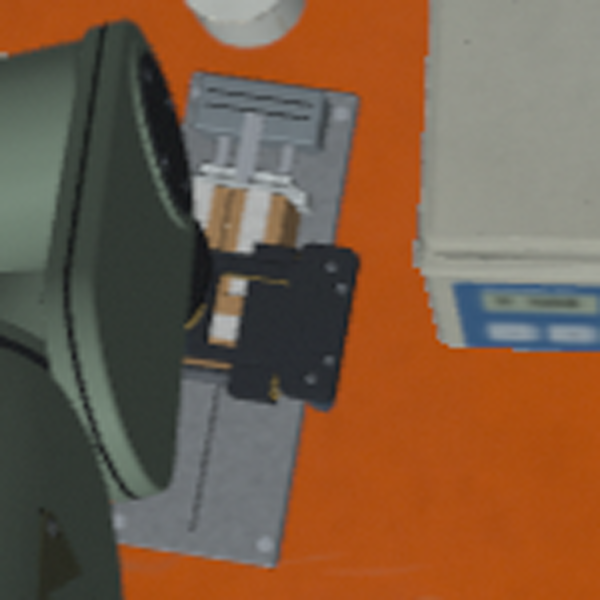

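```bash
python3 -m handwheel '[[5.5,[0,-0.1,0.3],0],[5.5,[0,-0.12,0.45],0],[5.5,[0,-0.12,0.55],0],[5.5,[0,-0.12,0.65],0],[5.5,[0,-0.12,0.75],0],[5.5,[0,-0.12,0.85],0],[5.5,[0,-0.12,0.9],0],[5.5,[0,-0.12,0.9],0],[5.5,[0,-0.12,0.9],0]]' 40
cat > look.py <<'E'
from h import *
import sys
n=sys.argv[1]
j=np.load("jig.npy");t=np.radians(j[2]);R=np.array([[np.cos(t),-np.sin(t)],[np.sin(t),np.cos(t)]])
s=state();im=vision.grab_frame("wrist")
cv2.imwrite(f"pics/w{n}.png",im[:,:,::-1]);print(s["ee_pos"],s["ee_rot"],s["force"],(s["ee_pos"][:2]-j[:2])@R)
im=vision.grab_frame("top");cv2.imwrite(f"pics/t{n}.png",cv2.resize(im[120:185,165:225],None,fx=10,fy=9,interpolation=cv2.INTER_CUBIC)[:,:,::-1])
print(state()["ee_pos"],state()["force"])
E
python3 look.py 11
```

```text
time_s: 22.45
ee_pos: [534.1, 134.7, 22.0]
ee_rot: [-91.8, -0.0, -98.7]
force: [-12.2, 3.6, 4.6]
gripper_width: 59.9
[534.13164321 134.68448615  21.99525969] [-9.17929314e+01 -4.16097904e-02 -9.87370942e+01] [-12.21118586   3.61552287   4.60638972] [-10.83584592   0.13944428]
[534.14411904 134.69831884  22.01207639] [-11.51778812   3.99065083   6.00887353]
```

View pics/t11.png

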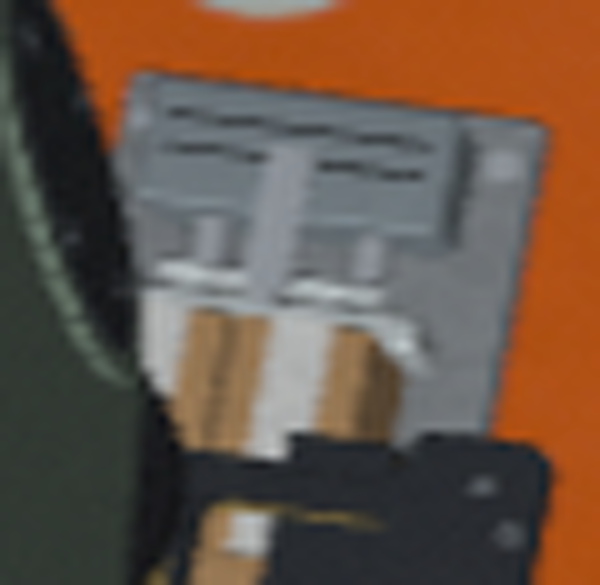

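View pics/w11.png

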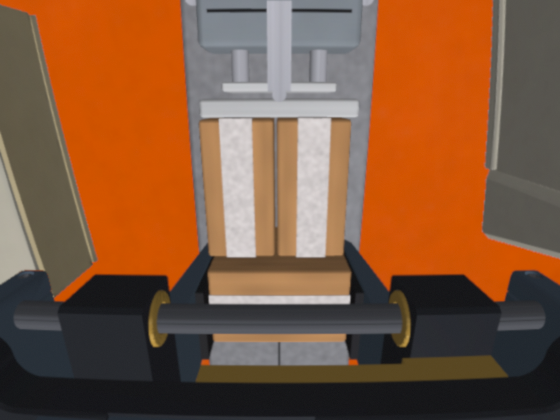

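```bash
python3 - <<'E'
from h import *
j=np.load("jig.npy");t=np.radians(j[2]);R=np.array([[np.cos(t),-np.sin(t)],[np.sin(t),np.cos(t)]])
w=vision.camera_model("wrist");T=vision.camera_model("top")
im=cv2.imread("pics/w11.png");cv2.imwrite("pics/b3.png",cv2.resize(im[0:135,190:370],None,fx=4.2,fy=4.2,interpolation=cv2.INTER_CUBIC))
print("line1",((onz(w,[[230,10],[330,10]],36)[:,:2]-j[:2])@R).round(1),"stop",((onz(w,[[210,117],[350,116]],39)[:,:2]-j[:2])@R).round(1))
g=lambda a:(np.array(a)+.5)/[10,9]-.5+[165,120]
print("top lines",((onz(T,g([[210,152],[375,172],[215,116],[375,138]]),36)[:,:2]-j[:2])@R).round(1))
for z in(36,38,40):print("tip",z,((onz(T,g([[290,142]]),z)[:,:2]-j[:2])@R).round(1))
E
python3 -m handwheel '[[5.5,[0,0,0],0]]' --help 2>&1 | head -3
```

```text
line1 [[114.2  20.1]
 [114.3 -21.3]] stop [[ 71.1  30.1]
 [ 71.5 -31.4]]
top lines [[113.1  18.9]
 [113.4 -18. ]
 [122.2  19.5]
 [121.8 -16.5]]
tip 36 [[118.1   1.9]]
tip 38 [[117.6   1.3]]
tip 40 [[117.    0.8]]
invalid input: not JSON, or not a number
```

View pics/b3.png

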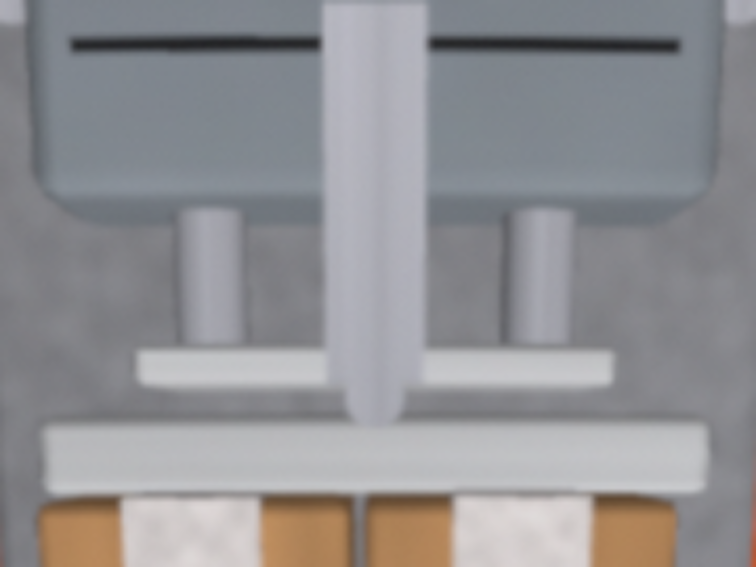

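```bash
python3 - <<'E'
from h import *
for i in range(24):
    im=vision.grab_frame("wrist" if i%2 else "top")
    if i%6==5: s=state();print(s["time_s"],s["ee_pos"].round(2),s["ee_rot"].round(2),s["force"].round(1),s["gripper_width"].round(1))
    if i==22: cv2.imwrite("pics/t12.png",cv2.resize(im[120:185,165:225],None,fx=10,fy=9,interpolation=cv2.INTER_CUBIC)[:,:,::-1])
cv2.imwrite("pics/w12.png",im[:,:,::-1])
im=vision.grab_frame("scene");cv2.imwrite("pics/s12.png",cv2.resize(im[150:310,130:400],None,fx=2.9,fy=2.9,interpolation=cv2.INTER_CUBIC)[:,:,::-1])
E
```

```text
Traceback (most recent call last):
AttributeError: 'float' object has no attribute 'round'
```

```bash
python3 - <<'E'
from h import *
for i in range(24):
    im=vision.grab_frame("wrist" if i%2 else "top")
    if i%6==5: s=state();print(s["time_s"],s["ee_pos"].round(2),s["ee_rot"].round(2),s["force"].round(1),s["gripper_width"])
    if i==22: cv2.imwrite("pics/t12.png",cv2.resize(im[120:185,165:225],None,fx=10,fy=9,interpolation=cv2.INTER_CUBIC)[:,:,::-1])
cv2.imwrite("pics/w12.png",im[:,:,::-1])
im=vision.grab_frame("scene");cv2.imwrite("pics/s12.png",cv2.resize(im[150:310,130:400],None,fx=2.9,fy=2.9,interpolation=cv2.INTER_CUBIC)[:,:,::-1])
E
```

```text
23.15 [534.14 134.69  22.  ] [-9.179e+01 -4.000e-02 -9.874e+01] [-11.5   4.9   5.1] 60.1236078937502
23.45 [534.15 134.7   22.01] [-9.179e+01 -4.000e-02 -9.874e+01] [-10.5   3.1   5. ] 59.653030070223416
23.75 [534.14 134.69  22.01] [-9.179e+01 -4.000e-02 -9.874e+01] [-11.7   4.6   5.6] 59.850472459911934
24.05 [534.16 134.71  22.02] [-9.179e+01 -4.000e-02 -9.873e+01] [-11.7   3.7   4.7] 59.831821271728835
```

View pics/t12.png

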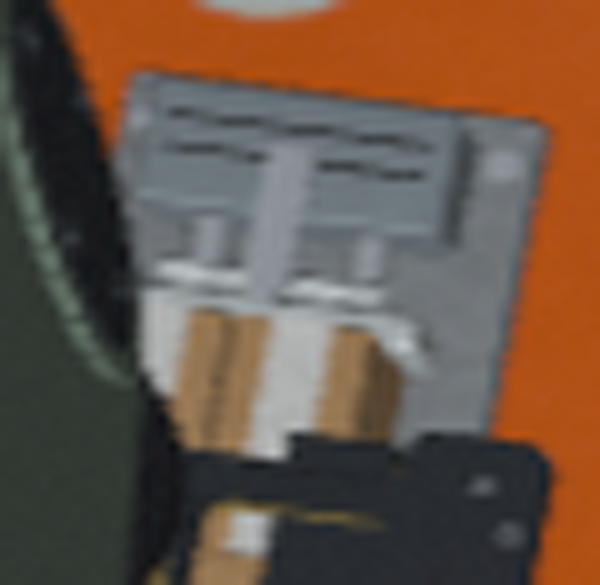

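View pics/s12.png

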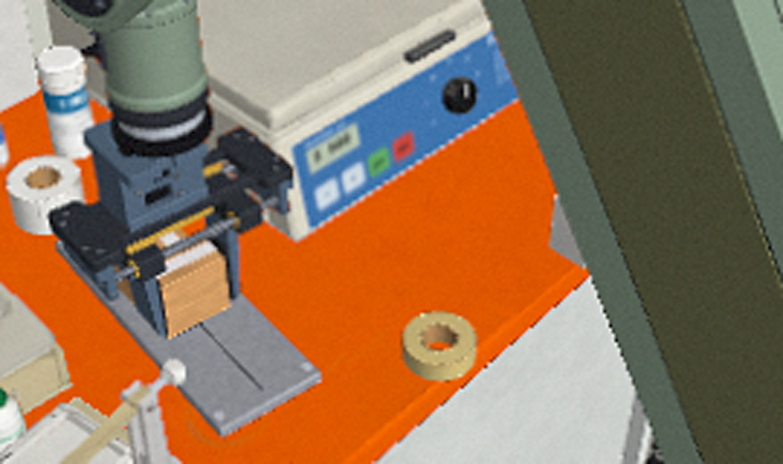

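View pics/w12.png

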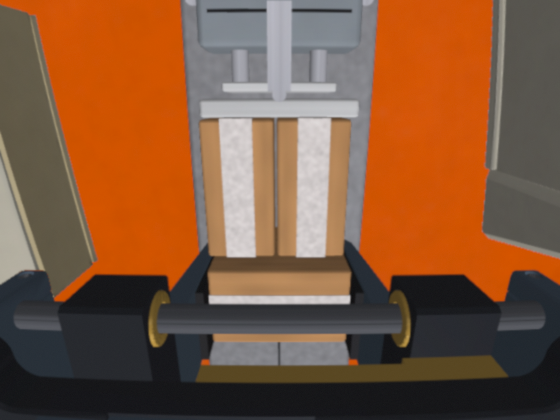

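The pointer tip stands between the two lines, both low cartons are flush with the stop and the tall carton, and the pose held still for over 1.5 s, so I'm handing in.

```bash
python3 -c "
from workcell import job,state
print(job.job_done());s=state();print(s['time_s'],s['ee_pos'],s['force'])"
```

```text
the job is handed in; nothing more can be done
None
the job is handed in; nothing more can be done
```

The layer is complete and the job is handed in. The arm is still gripping the tall carton (40 N grip setting) and pressing the layer against the stop.

- **Low carton:** I first gripped it by its sides and moved it to a clear spot on the worktop, because gripping its ends where it stood would have put the gripper body into the centrifuge. I then gripped it by its ends and set it on the slab to the right of the laid carton, with a gap of about 1 mm. It touched down at 3.3 N and was released.
- **Tall carton:** I gripped it by its ends, carried it round in front of the centrifuge, brought it down behind both low cartons and pushed the layer against the stop.

**Last checks, at about 24 s of the 61 s:**
- **Stop position:** the wrist camera puts the stop about 11.3 mm in, and the top camera about 11.5 mm. The pointer tip is between the two lines.
- **Steadiness:** the arm's position did not change by more than about 0.02 mm over the last second.
- **Contact:** the wrist picture shows both low cartons flush with the stop pad and with the tall carton.

**What disagreed or was not checked:**
- **Push force:** the wrist force reads about 12 N sideways and 5 N upwards. That is more than the roughly 7.5 N of spring force expected at this depth. I put the difference down to friction and the tool pressing lightly on the slab.
- **Arm position:** from where contact was felt, the arm's own position suggests only about 10 mm of push. That is still within the band.
- **Tilt:** the tool leaned by about 1.8° under load, which is below the 0.08 rad (4.6°) limit.
- **Other items:** I did not measure the small printed carton, sample cup and petri dish again at the end. No move was planned near enough to touch them.

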